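# Switch on the toggle under the red flip-up guard

## Task

Switch on the box with the red guard: with a fingertip, tip the red guard up and back by the peg on its side until it rests wide open, push the toggle beneath it all the way over to the back (towards the guard's hinge), then tip the guard forward again and let it drop fully shut over the toggle. Only push, gently: do not pinch or grip anything, and leave the yellow-guarded box and the loose things on the bench alone.

Things in the scene. Friction and masses are not known exactly. Their poses are not given: they have to be found in the camera images.
- red_box: grey switch box fixed to the bench, 130 (x) x 76 (y) x 42 mm (z), two sockets standing 10 mm out of its front (-x) face, one steel toggle on top under a hinged red guard. Origin: centre of its underside; x runs from its front (sockets) to its back (hinge), y to its left, z up; x points away from the robot within 0.3 rad
- red_box_guard (a joint): angle of the red guard about its hinge pin (along the box's y, at box x +30, z 58 mm). 0 = shut; grows as its front swings up and back to +x; 1.8 = resting open. About 70 g, no spring: beyond about 1.2 it falls open and stays, below about 1.0 it falls shut. Plastic cover, open below; shut, it spans box x -32 to +32, y -22 to 22, z 48 to 86 mm
- red_box_peg (a point): middle of the black round peg that sticks out of the red guard's left (+y) side: 10 mm thick, along the box's y from y 23 to 64 mm (this point y 44); moves with the guard. 30 mm ahead of and 40 mm above the hinge pin when shut: box x 0, z 98 mm (open: x +76, z 78). Pushing it to +x along its arc of 50 mm radius, beside the cover, swings the guard up and back
- red_box_edge (a point): middle of the red cover's top front edge, 44 mm wide, moves with the guard: box x -32, z 86 mm when shut. Open, the cover stands upright behind the toggle and this edge is its rearmost upper edge, at box x +71, z 112 mm, free from behind; push it forward (to -x) and a little up, along its arc of 68 mm radius about the hinge pin, to tip the guard shut
- red_box_toggle (a joint): angle of the steel toggle under the red guard (pivot: box x -10, z 48 mm). 0 = leaning 0.4 rad to the front (off), 0.8 = leaning 0.4 rad to the back, towards the hinge (on); grows as it is pushed to +x. About 1 N at the tip moves it; no spring or snap, it stays where it is left, hard stops at both ends. It starts at 0 to 0.1
- red_box_toggle_tip (a point): tip of the red box's toggle (moves with it): centre of the round end of a lever 9 mm thick, 30 mm from its pivot; box x -22, z 76 mm when off, x +2 when on. The box's panel below is at z 42 mm, a bush round the pivot reaches z 51 mm
- yellow_box: grey switch box fixed to the bench, 130 (x) x 76 (y) x 42 mm (z), two sockets standing 10 mm out of its front (-x) face, one steel toggle on top under a hinged yellow guard. Origin: centre of its underside; x runs from its front (sockets) to its back (hinge), y to its left, z up; x points away from the robot within 0.3 rad. Same make as the red one; to be left alone
- yellow_box_guard (a joint): angle of the yellow guard, as for the red one; starts shut at 0 and must stay shut
- yellow_box_toggle (a joint): angle of the toggle under the yellow guard, as for the red one; starts at 0 and must stay there
- reel: reel of solder wire, blue flanges, 56 mm across, 36 mm tall, standing flat; origin at the centre of its underside; loose bystander
- marker: fine marker pen, white with blue cap, 126 mm long along its y, 13 mm thick, lying on the bench; origin mid-length on its underside; loose bystander
- tape: roll of white tape, 52 mm across, 18 mm tall, lying flat; origin at the centre of its underside; loose bystander

How it is judged:
On the way, in this order (a step that is already met when the one before it is completed fails the run):
1. the red guard rests open, with the toggle still off (value of joint red_box_guard above 1.5 rad and value of joint red_box_toggle below 0.4 rad), for 0.2 s.
2. the toggle is pushed over while the red guard is open (value of joint red_box_guard above 1.2 rad and value of joint red_box_toggle above 0.7 rad), for 0.1 s.
At the end, for the whole second after the job is handed in: The red guard is shut (below 0.05 rad) over its toggle, which is on (above 0.7 of 0.8 rad); the yellow guard is shut and its toggle off; reel, marker and tape lie within 30 mm of where they were (value of joint each of red_box_guard, yellow_box_guard below 0.05 rad and value of joint red_box_toggle above 0.7 rad and value of joint yellow_box_toggle below 0.15 rad and distance of each of reel, marker, tape from where it was at the start of the episode below 0.03 m); the robot touches nothing.
It fails at once if the yellow guard or its toggle is moved (value of joint yellow_box_guard above 0.15 rad or value of joint yellow_box_toggle above 0.2 rad).
It fails at once if a loose thing is shoved over 30 mm or lifted (distance of any of reel, marker, tape from where it was at the start of the episode above 0.03 m or height (world z) of any of reel, marker, tape above 0.02 m).
It fails at once if the red box, its guard or its toggle is gripped or pushed hard (fingers bear on it with over 30 N) (contact force between the fingers and red_box above 30 N).
It also fails if it takes over 54 s, if anything falls off the work surface, if the arm or the gripper's body presses on something with over 40 N, if the wrist force passes 120 N, or if a joint passes its speed limit or range.

## Robot

A 7-joint arm with a two-finger parallel gripper is mounted at the origin on a cart in front of the work surface, level with it; the furniture and walls round the work are solid. World frame = base frame: x ahead of the robot, y to its left, z up, the work surface at z = 0. Lengths are in m, angles in rad, forces in N, time in s.
With the tool pointing down it reaches from about 0.4 to 0.75 m from the base axis. Payload 19.5 kg.
Tool frame: the origin (TCP) lies midway between the tips of the shut fingers; the grasp point (between the pads) lies 19 mm behind it; z points along the fingers, x is the direction in which the jaws open and shut, and the axes are right-handed (so a half turn about z gives the same grasp; the last joint's range is limited). The gripper opens to 85 mm and grips with 20 to 120 N. Pads are 22 mm wide; open, the fingers measure 114 mm over their backs; the gripper's body (76 mm by 85 mm) begins 54 mm behind the grasp point. The pads swing forward as they close: fully open they stand 13 mm farther back than shut.
Start: joints at [-1.382, 0.707, -0.028, 1.485, 0.022, 0.951, -0.075], TCP at [0.132, 0.56, 0.231] pointing down, gripper open.
Joint ranges: [-2.71, 2.71], [-0.32, 2.16], [-1.57, 1.52], [0, 2.45], [-1.46, 4.6], [0, 2.02], [-2.83, 2.83]. Speed limits (rad/s): [1.89, 1.89, 2.57, 2.57, 3.01, 3.01, 3.01].

## Interface

Orientations are given as a unit quaternion [w, x, y, z].
In Python, from plant import read_state, read_camera, calibration, job_done, recognise, cut_out gives the robot as it stands.
- The arm moves only by the shell command python3 -m pendant 'ROWS' [FORCE]. ROWS is JSON, a list of rows, each a list of 5 numbers: the opening in per cent of the stroke, from 0 (shut) to 100 (fully open), then the shift along the tool's x, y, z in cm, then the turn about the tool's z in rad. In form: [[grip, tx, ty, tz, spin], ...]. A call has exactly 5 rows; each row shifts and turns the commanded pose from where the row before left it, along the tool's axes as they then stand; what a row does not reach is not made up. A row lasts 1/8 s, in which the tool goes at most 62.5 mm and 10.7 degrees, less where a joint would pass 70% of its speed; a pose out of reach is approached as far as the arm can. A call with a gripper value outside its range is refused whole. The fingers move at their own pace and stop on an object; FORCE is the grip in N (left out, the last holds). Time passes only in rows, so rows that do not move let the fingers close, or fill a call up. It gives the time, the measured TCP pose, the force and the opening at its end, in the units of the state.
- read_state(): the state, without advancing time (a new reading comes with each control period).
- read_camera(name): name is "side" or "top" or "wrist"; returns the picture (400x640x3 uint8, red, green, blue); there is no depth.
- calibration(name): a dict with "fx", "fy", "cx", "cy" (pixels), "world_to_cam" (4x4, takes a point from world to camera coordinates). Camera axes: x right, y up, looking along -z (the intrinsics and any distortion apply to the point x, -y, -z); pixel columns grow to the right and rows downward; lengths in m; the calibration is good to about 2 mm. A picture is of the moment at which its call begins: read the wrist's pose just before it. calibration takes no time and is no camera call; for the wrist camera it gives the pose at the moment of the call.
- job_done(): hands the job in, once; it reports no verdict.
Trained networks look in the newest picture that a camera, given by its name, has taken for a name from the list of things; names that differ only in an ending like _2 or _b are one class to them, and where a whole thing is asked for, a point or a joint stands for the part that bears it (a point fixed in the world has none). Each returns a list of dicts, best first, with "confidence" (0 to 1); they miss things now and then, are a little off and sometimes report something else, mostly with a low value. They report only what shows in the picture. A call takes as long as a camera call.
- recognise(camera, label): "centre" ([column, row] in pixels, amid what is visible of it).
- cut_out(camera, label): "pixels" (400x640 bool, what is visible of it) and "centre" ([column, row] in pixels, amid what is visible of it).
The state is a dict: "time_s": time; "joint_pos": joint angles; "qvel": joint speeds; "joint_torque": joint torques, N m; "tcp_pos": TCP position; "orientation": TCP orientation; "force": force on the tool from outside, world axes, zero at the start; "moment": the same for the moment, N m; "finger_gap": opening from 0.0 (shut) to 1.0 (fully open).
Only numpy, scipy, OpenCV 4.12 (cv2) and the standard library are available. Lean on these libraries where they do the work, as an engineer would, in place of code of your own. Each camera call takes 0.05 s, during which the arm holds its last target.

## Working session

There is one attempt and no reset: what is moved stays moved. The work goes in short steps, Python scripts to look and compute and a shell command to move; the robot and the scene stay as the last step left them, time stands still between calls to the robot, and variables do not carry over. Pictures are saved under pics/ and viewed, and the job is handed in when it is done.

```bash
mkdir -p pics; ls; python3 - <<'E'
from plant import *
import cv2
s=read_state();print(s)
for n in ["side","top","wrist"]:
    im=read_camera(n);cv2.imwrite(f"pics/{n}0.png",im[:,:,::-1])
    c=calibration(n);print(n,c)
E
```

```text
pics
{'time_s': 0.0, 'joint_pos': array([-1.38170406,  0.70708314, -0.0276422 ,  1.48496677,  0.02195596,
        0.95089817, -0.07551156]), 'qvel': array([ 0.00041682,  0.00099779, -0.00017613,  0.00123387,  0.00031264,
        0.00159482,  0.00085991]), 'joint_torque': array([-2.60859069e-04, -8.83215022e+01,  1.23448614e+00, -2.36170274e+01,
        1.68819563e-02,  6.49397727e-03, -6.15468721e-06]), 'tcp_pos': array([0.13145099, 0.55951652, 0.23084622]), 'orientation': array([ 3.20339487e-04,  7.83826030e-01,  6.20980254e-01, -4.19732696e-04]), 'force': array([-0.51627855,  0.41974592,  0.16519726]), 'moment': array([ 0.00846415, -0.02788965,  0.01420695]), 'finger_gap': 0.9986883790501184}
side {'fx': 395.4192108429683, 'fy': 395.4192108429683, 'cx': 318.02748965943397, 'cy': 200.47810623113898, 'world_to_cam': array([[-0.84184171, -0.53961555,  0.01084386,  0.59736783],
       [ 0.28259099, -0.42356828,  0.86065803, -0.13865448],
       [-0.45983134,  0.7276022 ,  0.50906794, -0.78466357],
       [ 0.        ,  0.        ,  0.        ,  1.        ]])}
top {'fx': 416.2564215092384, 'fy': 416.2564215092384, 'cx': 314.35928122074307, 'cy': 198.43441591721924, 'world_to_cam': array([[-0.01600173, -0.99973841,  0.01634194,  0.2099635 ],
       [ 0.99855091, -0.01513857,  0.05164204, -0.57187112],
       [-0.05138113,  0.01714462,  0.99853194, -0.90751627],
       [ 0.        ,  0.        ,  0.        ,  1.        ]])}
wrist {'fx': 300.7878853028154, 'fy': 300.7878853028154, 'cx': 319.50914130641905, 'cy': 202.83146651024586, 'world_to_cam': array([[ 2.27718921e-01,  9.73726449e-01, -9.46703595e-04,
        -5.75296243e-01],
       [-9.38767935e-01,  2.19285020e-01, -2.65760877e-01,
         3.51435223e-02],
       [-2.58570797e-01,  6.14075151e-02,  9.64038516e-01,
        -3.78387981e-01],
       [ 0.00000000e+00,  0.00000000e+00,  0.00000000e+00,
         1.00000000e+00]])}
```

View pics/side0.png

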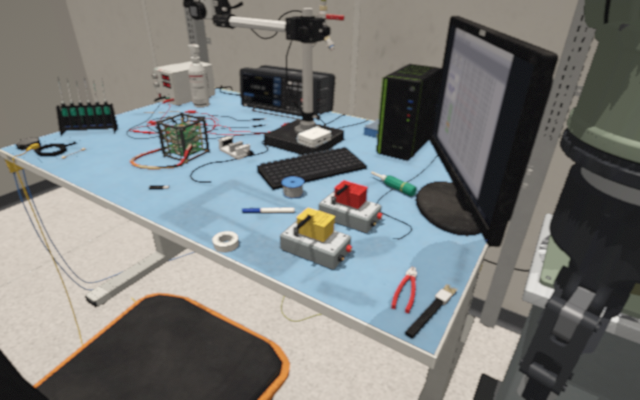

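View pics/top0.png

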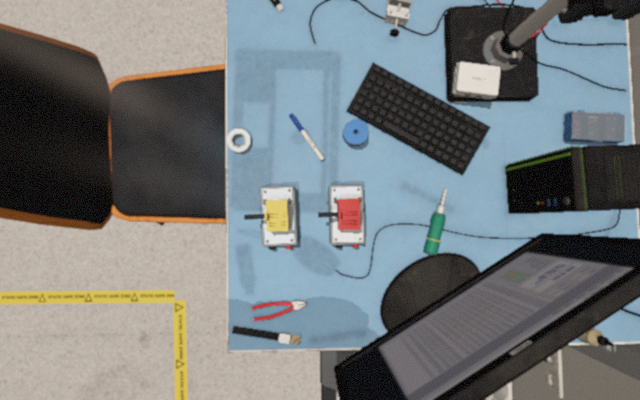

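```bash
cat > h.py <<'E'
from plant import *
import numpy as np, cv2
def ray(cal,px):
    M=cal["world_to_cam"];R=M[:3,:3];o=-R.T@M[:3,3]
    d=np.array([(px[0]-cal["cx"])/cal["fx"],-(px[1]-cal["cy"])/cal["fy"],-1.])
    d=R.T@d;return o,d/np.linalg.norm(d)
def tri(obs):
    A=np.zeros((3,3));b=np.zeros(3)
    for c,p in obs:
        o,d=ray(c,p);P=np.eye(3)-np.outer(d,d);A+=P;b+=P@o
    x=np.linalg.solve(A,b)
    return x,[np.linalg.norm((np.eye(3)-np.outer(d,d))@(x-o)) for o,d in [ray(c,p) for c,p in obs]]
def proj(c,X):
    X=np.atleast_2d(X);q=X@c["world_to_cam"][:3,:3].T+c["world_to_cam"][:3,3]
    return np.c_[c["cx"]+c["fx"]*q[:,0]/-q[:,2],c["cy"]-c["fy"]*q[:,1]/-q[:,2]]
def onz(c,p,z):
    o,d=ray(c,p);return o+d*(z-o[2])/d[2]
E
python3 - <<'E'
from h import *
cs={n:calibration(n) for n in("side","top")}
print("cams",[ray(c,(320,200))[0] for c in cs.values()])
print("mon",tri([(cs["side"],(453,16)),(cs["top"],(545,235))]),tri([(cs["side"],(555,50)),(cs["top"],(337,368))]))
for n in cs: read_camera(n)
for l in["red_box","red_box_peg","red_box_edge","red_box_guard","yellow_box","yellow_box_peg","reel","tape","marker"]:
    r={}
    for n in cs:
        try:
            q=recognise(n,l); r[n]=q[:1]
            print(l,n,[(np.round(a["centre"],1),round(a["confidence"],2)) for a in q[:3]])
        except Exception as e: print(l,n,e)
    if all(n in r and r[n] for n in cs): print("   ",tri([(cs[n],r[n][0]["centre"]) for n in cs]))
im=read_camera("top");cv2.imwrite("pics/topz.png",cv2.resize(im[160:270,230:390,::-1],None,fx=5,fy=5,interpolation=2))
im=read_camera("side");cv2.imwrite("pics/sidez.png",cv2.resize(im[160:280,260:420,::-1],None,fx=5,fy=5,interpolation=2))
print(read_state()["time_s"])
E
```

```text
cams [array([0.18125876, 0.83454227, 0.51230339]), array([0.527773  , 0.21681028, 0.93228536])]
mon (array([ 0.47105662, -0.09195434,  0.41761099]), [np.float64(0.03510876572425373), np.float64(0.035108765724253824)]) (array([0.27424192, 0.17498545, 0.39535416]), [np.float64(0.06236120492907215), np.float64(0.062361204929072205)])
red_box side [(array([351.1, 207.3]), 0.59)]
red_box top [(array([346.3, 212.7]), 0.33)]
    (array([0.53891225, 0.13081286, 0.03017906]), [np.float64(0.0036703684317817543), np.float64(0.003670368431781887)])
red_box_peg side [(array([350.4, 192.6]), 0.58)]
red_box_peg top [(array([345.6, 217.6]), 0.9)]
    (array([0.53282976, 0.13916701, 0.0752227 ]), [np.float64(0.0016498050361343044), np.float64(0.0016498050361345305)])
red_box_edge side [(array([353. , 195.5]), 0.87)]
red_box_edge top [(array([348. , 213.6]), 0.72)]
    (array([0.53635949, 0.13026013, 0.0624442 ]), [np.float64(0.0037800545202960976), np.float64(0.0037800545202962307)])
red_box_guard side [(array([352.1, 193.4]), 0.72)]
red_box_guard top [(array([346.3, 214.6]), 0.55)]
    (array([0.535
[... 641 characters left out ...]
ed_box_toggle_tip, reel, tape, yellow_box, yellow_box_guard, yellow_box_toggle
reel side [(array([292.5, 187.3]), 0.88)]
reel top [(array([354.4, 136.2]), 0.62)]
    (array([0.71342264, 0.11174337, 0.02108358]), [np.float64(0.0026081242501137564), np.float64(0.002608124250114038)])
tape side [(array([223.9, 241.5]), 0.82)]
tape top [(array([232.2, 144.3]), 0.75)]
    (array([0.69697077, 0.38028116, 0.02076258]), [np.float64(0.0003386858530018908), np.float64(0.000338685853002181)])
marker side [(array([267.8, 210.1]), 0.75)]
marker top [(array([306.1, 135.9]), 0.75)]
    (array([0.71557092, 0.2167165 , 0.00599159]), [np.float64(0.0008591977864281334), np.float64(0.0008591977864284026)])
1.15
```

View pics/topz.png

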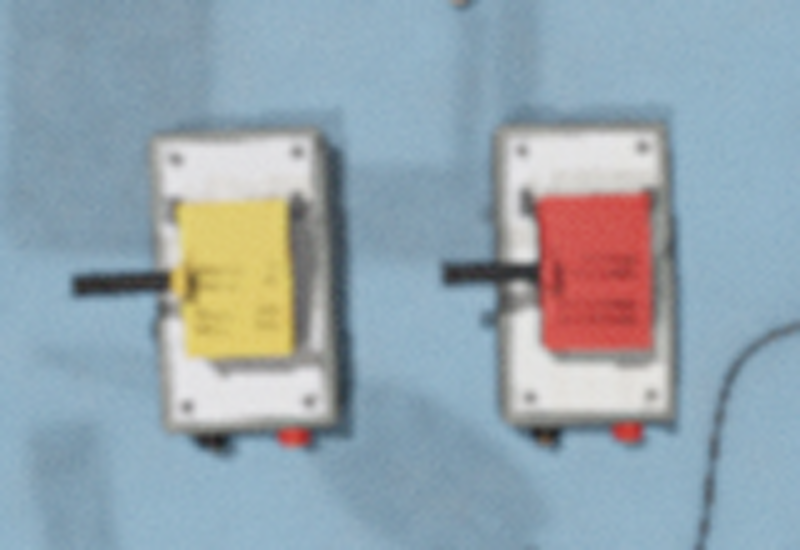

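View pics/sidez.png

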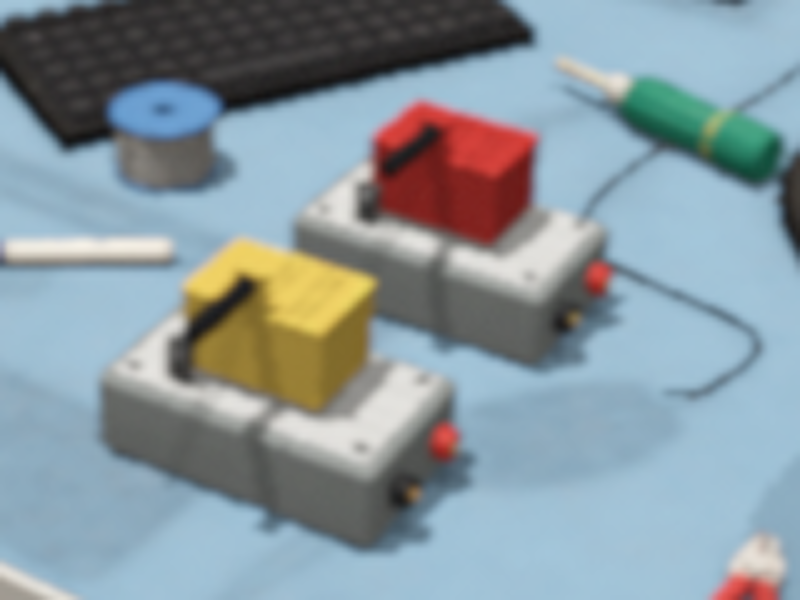

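```bash
cat > fit.py <<'E'
from h import *
from scipy.optimize import least_squares
T=[((65,38,42),(498,128)),((65,-38,42),(665,126)),((-65,-38,42),(672,420)),((-65,38,42),(506,423)),((-32,22,86),(543,350)),((-32,-22,86),(652,348)),((0,64,98),(446,272))]
S=[((-65,38,42),(547,325)),((-65,-38,42),(605,235)),((65,38,42),(299,232)),((-32,22,48),(490,242)),((-32,22,86),(493,158)),((-32,-22,86),(535,137)),((0,64,98),(388,167))]
ct,cs=calibration("top"),calibration("side")
T=[(np.array(a)/1e3,np.array(b)/5+[230-.4,160-.4]) for a,b in T]
S=[(np.array(a)/1e3,np.array(b)/5+[260-.4,160-.4]) for a,b in S]
def w(p,a):
    c,s=np.cos(p[2]),np.sin(p[2]);return np.array([p[0]+c*a[0]-s*a[1],p[1]+s*a[0]+c*a[1],a[2]])
def res(p,L):return np.concatenate([(proj(c,w(p,a))[0]-b) for c,l in L for a,b in l])
if __name__=="__main__":
  for L in ([(ct,T)],[(cs,S)],[(ct,T),(cs,S)]):
    r=least_squares(res,[.54,.14,0],args=(L,),loss="soft_l1");print(np.round(r.x,4));print(np.round(res(r.x,L).reshape(-1,2),1).tolist())
E
python3 fit.py
```

```text
[ 5.390e-01  1.323e-01 -2.000e-04]
[[-0.5, -1.2], [1.4, -1.3], [1.3, 0.7], [-1.1, 0.7], [0.3, 0.1], [0.1, 0.1], [-1.1, 0.2]]
[0.538  0.1369 0.0573]
[[-0.6, -4.8], [0.8, -2.4], [-3.2, -1.9], [0.1, 2.0], [0.6, 4.0], [0.3, -0.2], [-0.1, 1.9]]
[0.5389 0.1325 0.0077]
[[-0.9, -0.9], [1.1, -1.3], [1.5, 0.6], [-0.9, 0.9], [0.3, 0.3], [0.1, 0.1], [-1.2, 0.5], [-1.4, -5.4], [1.5, -2.5], [-2.5, -3.6], [-0.0, 1.2], [0.4, 3.2], [1.0, -0.7], [-0.7, 0.6]]
```

```bash
python3 - <<'E'
from h import *
cs,ct=calibration("side"),calibration("top")
for a,b in [((437,140),(545,235)),((490,243),(337,368)),((453,16),(640,255))]: print(tri([(cs,a),(ct,b)]))
print(onz(cs,(455,208),0.01),onz(ct,(432,302),.01))
E
```

```text
(array([ 0.48103274, -0.27974702,  0.07263214]), [np.float64(0.00826062573418117), np.float64(0.008260625734181229)])
(array([0.22771235, 0.16176618, 0.07425461]), [np.float64(1.3564660207349843e-05), np.float64(1.3564660207347446e-05)])
(array([ 0.47165185, -0.20310634,  0.41320454]), [np.float64(0.005849612530674042), np.float64(0.00584961253067397)])
[ 0.33805251 -0.0382498   0.01      ] [ 0.34310465 -0.05427942  0.01      ]
```

View pics/wrist0.png

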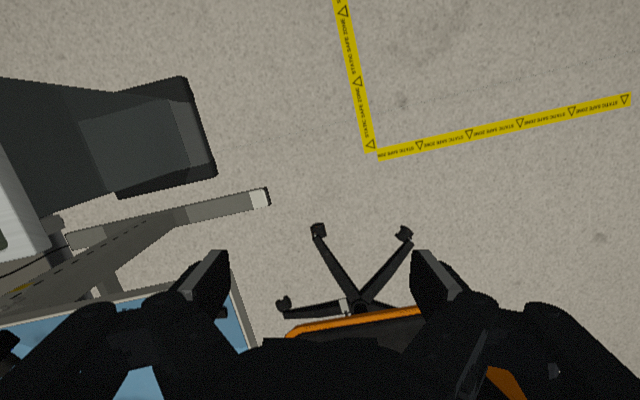

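```bash
python3 -m pendant '[[0,-1,1.5,0,0],[0,-2.5,4,0,0],[0,-2.8,4.4,0,0],[0,-2.8,4.4,0,0],[0,-2.8,4.4,0,0]]' 20; python3 - <<'E'
from h import *
s=read_state();print(s["joint_pos"],s["force"])
im=read_camera("side");cv2.imwrite("pics/s1.png",im[:,:,::-1])
E
```

```text
time_s: 1.78
tcp_pos: [0.2878, 0.3989, 0.2315]
orientation: [0.0, 0.784, 0.621, 0.0]
force: [0.7, 0.8, -0.1]
finger_gap: -0.0
[-0.97353625  0.5843805  -0.06501663  1.77886363  0.05166994  0.77985163
  0.27490566] [ 0.70948464  0.75932822 -0.06292859]
```

View pics/s1.png

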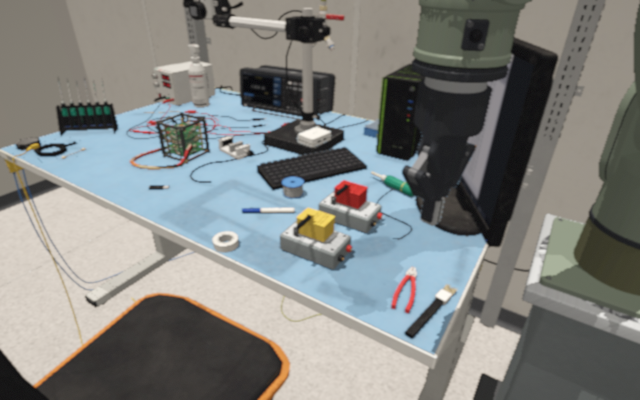

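The side picture shows the arm in front of the monitor (gripper around 440,190), clear of the boxes at (320,240) and (350,205). I'll go on to above the peg.

```bash
python3 -m pendant '[[0,-3.3,4.9,0,0],[0,-3.3,4.9,0,0],[0,-3.3,4.9,0,0],[0,-3.3,4.9,0,0],[0,-3.0,4.6,0,0]]'; python3 -m pendant '[[0,0,0,0,0.18],[0,0,0,0,0.18],[0,0,0,0,0.18],[0,0,0,0,0.18],[0,0,0,0,0.18]]';python3 -m pendant '[[0,0,0,0,0.18],[0,0,0,0,0.18],[0,0,0,0,0.08],[0,0,0,0,0],[0,0,0,0,0]]'; python3 - <<'E'
from h import *
s=read_state();print(s["joint_pos"],s["force"],s["tcp_pos"],s["orientation"])
for n in("side","top","wrist"):
  im=read_camera(n);cv2.imwrite(f"pics/{n}2.png",im[:,:,::-1])
E
```

```text
time_s: 2.45
tcp_pos: [0.486, 0.1854, 0.2315]
orientation: [0.0, 0.784, 0.621, 0.0]
force: [-0.6, 0.9, -0.1]
finger_gap: 0.003
time_s: 3.08
tcp_pos: [0.4848, 0.1871, 0.2314]
orientation: [0.0, 0.977, 0.215, 0.0]
force: [0.7, 0.2, -0.6]
finger_gap: -0.0
time_s: 3.7
tcp_pos: [0.4848, 0.1876, 0.2314]
orientation: [0.0, 1.0, 0.001, -0.0]
force: [-0.4, -0.3, 0.7]
finger_gap: -0.001
[-0.5930279   0.64400439  0.29732997  1.69033091 -0.2376882   0.84289749
 -0.19128157] [-0.35955941 -0.274388    0.74279848] [0.48483087 0.18764606 0.23135901] [ 6.27077015e-05  9.99999667e-01  8.13658519e-04 -3.82000429e-06]
```

View pics/side2.png

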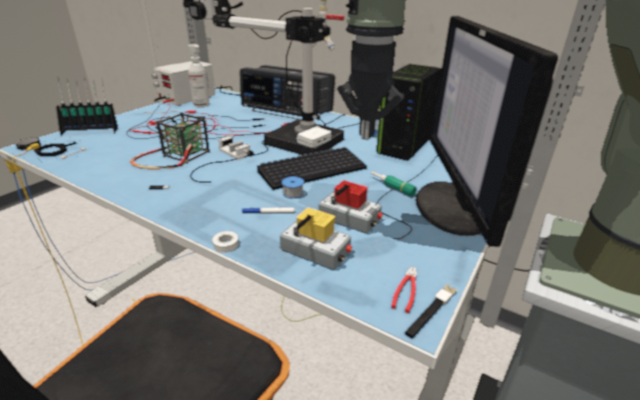

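View pics/wrist2.png

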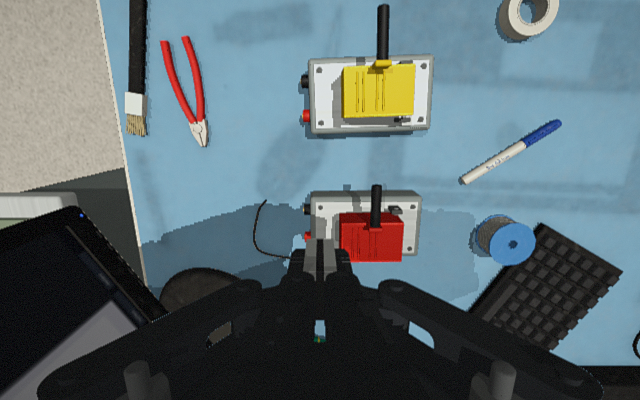

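View pics/top2.png

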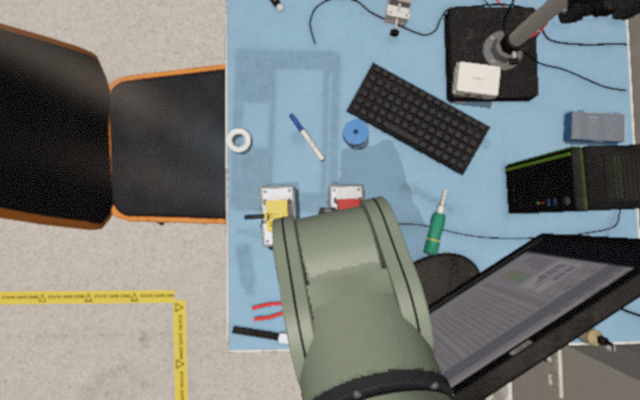

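```bash
python3 - <<'E'
from h import *
im=cv2.imread("pics/wrist2.png")
cv2.imwrite("pics/wz.png",cv2.resize(im[170:280,290:440],None,fx=5,fy=5,interpolation=2))
E
```

```text
(no output)
```

View pics/wz.png

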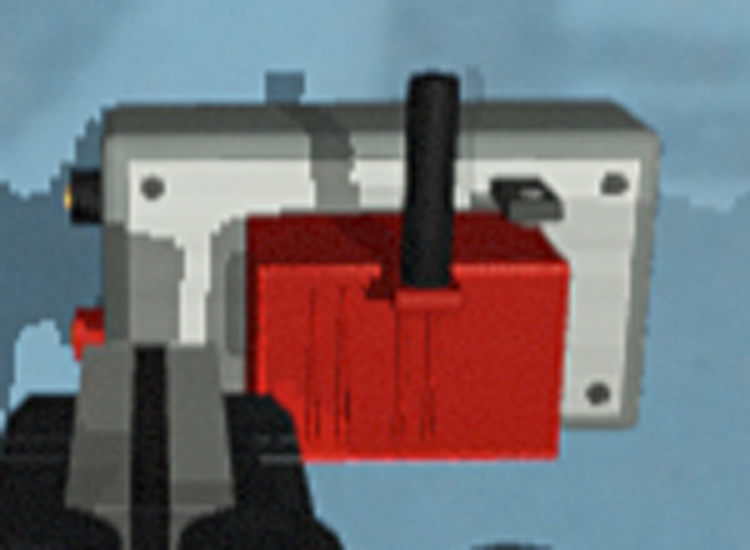

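```bash
python3 - <<'E'
from fit import *
cw=calibration("wrist")
W=[((-32,22,86),(260,265)),((32,22,86),(567,265)),((32,-22,86),(558,458)),((0,64,98),(436,84)),((-32,22,48),(248,218))]
W=[(np.array(a)/1e3,np.array(b)/5+[290-.4,170-.4]) for a,b in W]
T2=[t for t in T if t[0][2]>.05]
for L in([(cw,W)],[(cw,W),(ct,T2)],[(cw,W),(ct,T),(cs,S)]):
    r=least_squares(res,[.54,.14,0],args=(L,),loss="soft_l1");print(np.round(r.x,4));print(np.round(res(r.x,L).reshape(-1,2),1).tolist())
print(proj(cw,read_state()["tcp_pos"]))
E
```

```text
[0.5391 0.133  0.0114]
[[-0.6, 0.8], [1.3, 0.3], [0.4, 1.3], [-0.3, -1.4], [-0.4, -0.9]]
[0.5392 0.1329 0.0097]
[[-0.5, 0.9], [1.4, 0.5], [0.4, 1.5], [-0.1, -1.3], [-0.4, -0.8], [0.2, 0.1], [-0.0, -0.0], [-1.4, 0.4]]
[0.539  0.1329 0.0106]
[[-0.6, 0.9], [1.2, 0.4], [0.3, 1.4], [-0.3, -1.3], [-0.5, -0.8], [-1.1, -0.9], [0.8, -1.4], [1.4, 0.5], [-1.0, 0.9], [0.2, 0.2], [0.0, 0.0], [-1.4, 0.5], [-1.5, -5.3], [1.4, -2.5], [-2.6, -3.5], [-0.1, 1.3], [0.3, 3.3], [0.8, -0.6], [-0.8, 0.7]]
[[318.90626385 256.1648333 ]]
```

```bash
python3 -m pendant '[[0,0,0.7,2.9,0],[0,0,0,2.9,0],[0,0,0,2.9,0],[0,0,0,2.9,0],[0,0,0,2.9,0]]'; python3 -m pendant '[[0,1,0,0,0],[0,1,0,0,0],[0,0.5,0,0,0],[0,0,0,0,0],[0,0,0,0,0]]'; python3 - <<'E'
from h import *
for n in("side","wrist"):
  im=read_camera(n);cv2.imwrite(f"pics/{n}3.png",im[:,:,::-1] if n=="wrist" else cv2.resize(im[100:280,260:480,::-1],None,fx=3,fy=3))
E
```

```text
time_s: 4.47
tcp_pos: [0.4849, 0.181, 0.0854]
orientation: [-0.0, 1.0, 0.0, 0.0]
force: [1.0, -0.3, -0.2]
finger_gap: -0.0
time_s: 5.1
tcp_pos: [0.5098, 0.1811, 0.0866]
orientation: [-0.0, 1.0, 0.0, 0.0]
force: [1.0, -0.4, -0.1]
finger_gap: 0.003
```

View pics/side3.png

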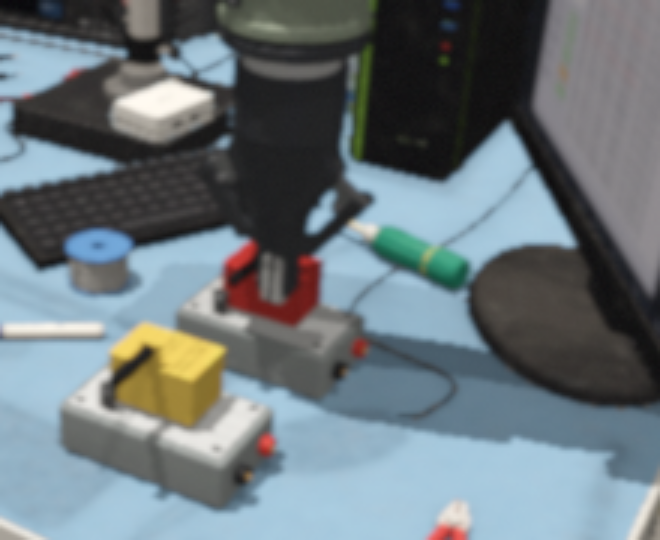

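View pics/wrist3.png

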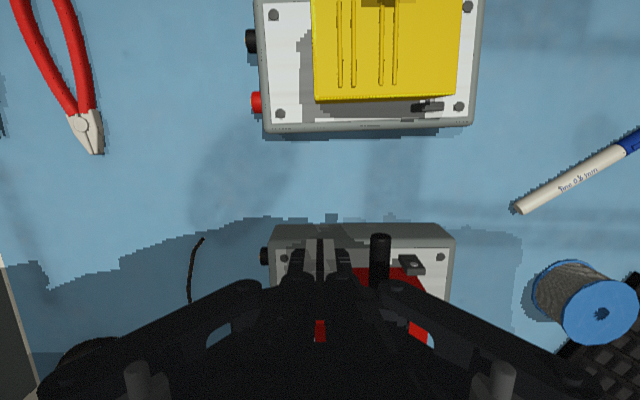

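```bash
python3 -m pendant '[[0,0.7,0,0,0],[0,0.7,0,0,0],[0,0.7,0,0,0],[0,0.7,0,0,0],[0,0.7,0,0,0]]'; python3 - <<'E'
from h import *
for n in("wrist",):
  im=read_camera(n);cv2.imwrite(f"pics/{n}4.png",im[:,:,::-1])
E
```

```text
time_s: 5.82
tcp_pos: [0.5454, 0.181, 0.0863]
orientation: [0.0, 1.0, -0.0, 0.0]
force: [-0.9, -0.3, 0.8]
finger_gap: 0.003
```

View pics/wrist4.png

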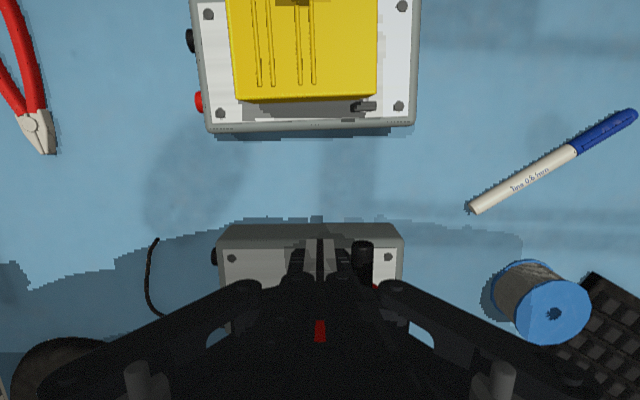

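The peg (363,260) is travelling ahead of the finger at about 1 N, so I'll keep pushing.

```bash
python3 -m pendant '[[0,0.7,0,0,0],[0,0.7,0,0,0],[0,0.7,0,0,0],[0,0.7,0,0,0],[0,0.7,0,0,0]]'; python3 - <<'E'
from h import *
for n in("wrist","side"):
  im=read_camera(n);cv2.imwrite(f"pics/{n}5.png",im[:,:,::-1] if n=="wrist" else cv2.resize(im[100:280,260:480,::-1],None,fx=3,fy=3))
E
```

```text
time_s: 6.5
tcp_pos: [0.5803, 0.181, 0.0863]
orientation: [0.0, 1.0, -0.0, -0.0]
force: [-0.3, -0.1, -0.3]
finger_gap: 0.0
```

View pics/side5.png

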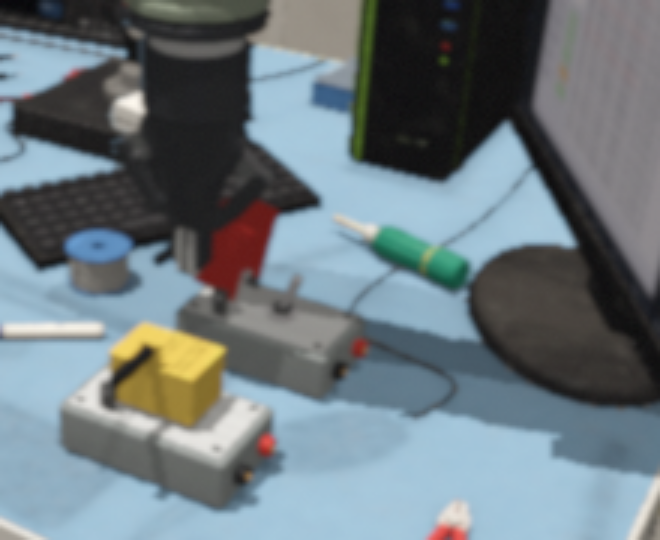

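View pics/wrist5.png

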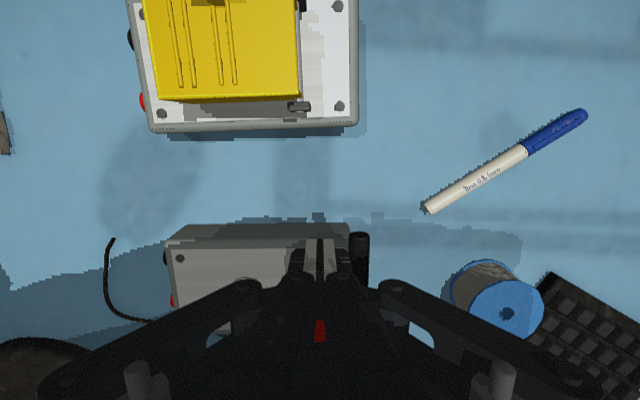

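```bash
python3 -m pendant '[[0,0.7,0,0,0],[0,0.5,0,0,0],[0,0,0,0,0],[0,-1.5,0,0,0],[0,-2,0,0,0]]'; python3 -m pendant '[[0,-2,0,-2,0],[0,-2,0,-4,0],[0,-3,0,-4,0],[0,-3,0,-2,0],[0,0,0,0,0]]'; python3 - <<'E'
from h import *
for n in("wrist","side"):
  im=read_camera(n);cv2.imwrite(f"pics/{n}6.png",im[:,:,::-1] if n=="wrist" else cv2.resize(im[100:280,260:480,::-1],None,fx=3,fy=3))
for l in("red_box_edge","red_box_peg","red_box_toggle_tip"):
  for n in ("wrist","side"): print(l,n,recognise(n,l)[:2])
E
```

```text
time_s: 7.22
tcp_pos: [0.5563, 0.1809, 0.0862]
orientation: [0.0, 1.0, -0.0, -0.0]
force: [0.5, 0.3, -0.1]
finger_gap: 0.0
time_s: 7.85
tcp_pos: [0.4559, 0.1815, 0.2079]
orientation: [-0.001, 1.0, 0.001, 0.001]
force: [1.1, -0.7, 0.9]
finger_gap: -0.001
red_box_edge wrist [{'centre': [465.8, 246.4], 'confidence': 0.81}]
red_box_edge side [{'centre': [334.6, 180.7], 'confidence': 0.85}]
red_box_peg wrist [{'centre': [468.3, 248.2], 'confidence': 0.76}, {'centre': [421.5, 230.6], 'confidence': 0.34}]
red_box_peg side [{'centre': [332.1, 181.9], 'confidence': 0.72}]
red_box_toggle_tip wrist []
red_box_toggle_tip side []
```

View pics/side6.png

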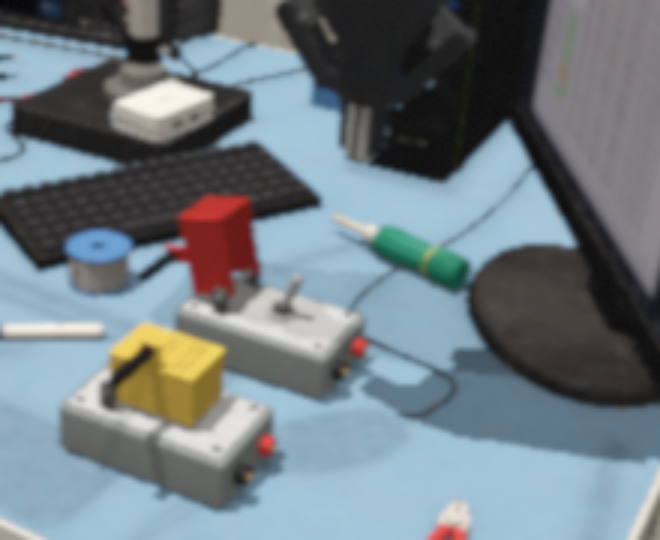

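View pics/wrist6.png

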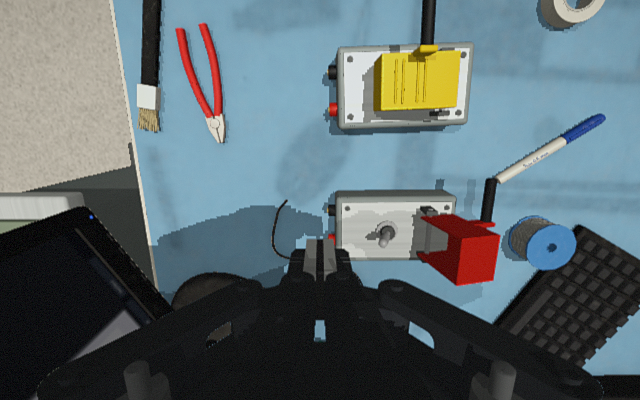

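Guard is open: in the side picture the cover stands upright at (215,245), with the toggle leaning to the front at (293,285). Next I turn the jaw to lie across and line up in front of the toggle.

```bash
python3 -m pendant '[[0,0,0,0,-0.18],[0,0,0,0,-0.18],[0,0,0,0,-0.18],[0,0,0,0,-0.18],[0,0,0,0,-0.18]]'; python3 -m pendant '[[0,0,0,0,-0.18],[0,0,0,0,-0.18],[0,0,0,0,-0.18],[0,0,0,0,-0.13],[0,0,0,0,0]]'; python3 - <<'E'
from h import *
cw=calibration("wrist");s=read_state();print(s["tcp_pos"],s["orientation"],s["joint_pos"])
im=read_camera("wrist")[:,:,::-1].copy()
print(recognise("wrist","red_box_toggle_tip"))
p=proj(cw,[[.517,.1328,.076],[.529,.1329,.048],[.61,.1338,.112]])
for q in p: cv2.circle(im,(int(q[0]),int(q[1])),3,(0,255,0),1)
print(p);cv2.imwrite("pics/w7.png",im)
E
```

```text
time_s: 8.88
tcp_pos: [0.4569, 0.1809, 0.206]
orientation: [0.0, 0.899, 0.438, -0.0]
force: [0.9, -0.4, -0.0]
finger_gap: -0.001
time_s: 9.5
tcp_pos: [0.457, 0.1808, 0.2061]
orientation: [-0.0, 0.708, 0.706, -0.0]
force: [-0.7, -0.1, -0.7]
finger_gap: 0.001
[0.45699764 0.18077673 0.20606739] [-1.69722375e-04  7.07854370e-01  7.06358362e-01 -1.61906580e-04] [-0.32546692  0.62447173 -0.20251983  1.81437559  0.17877218  0.7208756
  0.9431756 ]
[]
[[270.23934533 253.75561719]
 [274.88892481 252.86486808]
 [269.67117637 359.65591126]]
```

View pics/w7.png

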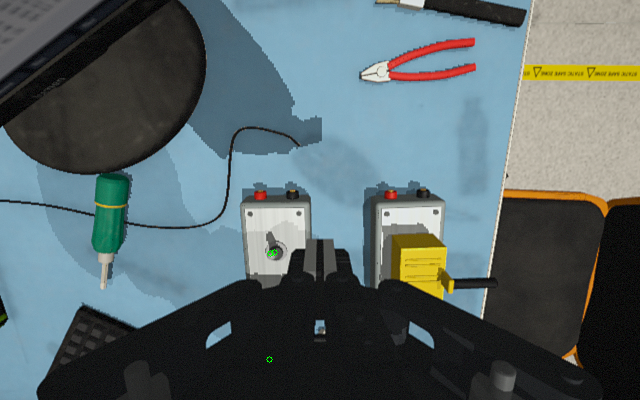

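```bash
python3 - <<'E'
from h import *
cw=calibration("wrist");im=read_camera("wrist")[:,:,::-1].copy()
z=cv2.resize(im[180:300,220:380],None,fx=5,fy=5,interpolation=2)
def w(a):
    c,s=np.cos(.0106),np.sin(.0106);return [.539+c*a[0]-s*a[1],.133+s*a[0]+c*a[1],a[2]]
P=[(-.022,0,.076),(-.010,0,.048)]+[(x,y,.042) for x in(-.065,) for y in(-.038,.038)]
for q in proj(cw,[w(a) for a in P]): cv2.circle(z,tuple(int(v) for v in (q-[220,180]+.5)*5),5,(0,255,0),1)
cv2.imwrite("pics/w8.png",z)
E
```

View pics/w8.png

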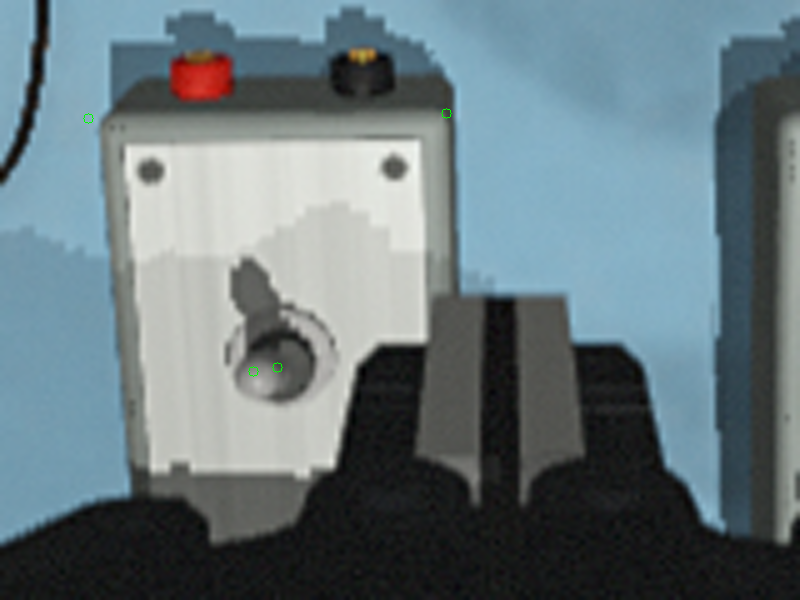

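```bash
python3 -m pendant '[[0,-2.3,1.2,2,0],[0,-2.3,1.2,3,0],[0,0,0,3,0],[0,0,0,3,0],[0,0,0,3,0]]'; python3 -m pendant '[[0,0,0.5,0,0],[0,0,0.5,0,0],[0,0,0.5,0,0],[0,0,0.3,0,0],[0,0,0,0,0]]'; python3 - <<'E'
from h import *
for n in("wrist","side"):
  im=read_camera(n);cv2.imwrite(f"pics/{n}9.png",im[:,:,::-1] if n=="wrist" else cv2.resize(im[100:280,260:480,::-1],None,fx=3,fy=3))
E
```

```text
time_s: 10.28
tcp_pos: [0.4809, 0.135, 0.0653]
orientation: [0.0, 0.708, 0.706, -0.0]
force: [0.2, -0.2, -0.6]
finger_gap: -0.001
time_s: 10.9
tcp_pos: [0.4991, 0.1349, 0.0666]
orientation: [0.0, 0.708, 0.707, 0.0]
force: [0.1, -0.2, -0.4]
finger_gap: 0.002
```

View pics/side9.png

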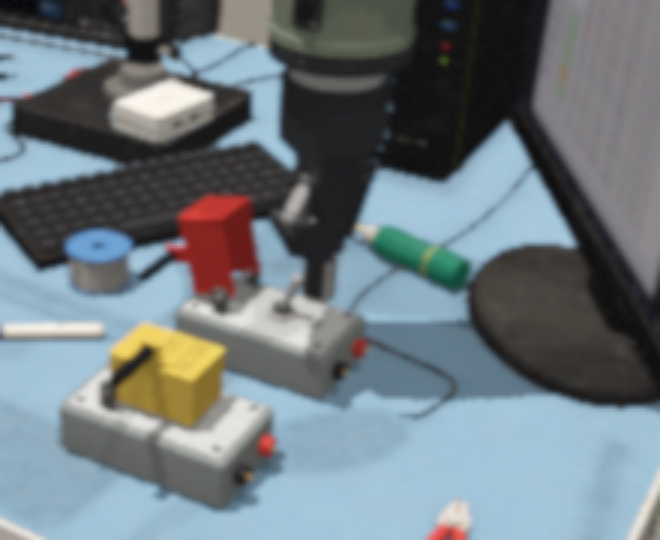

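View pics/wrist9.png

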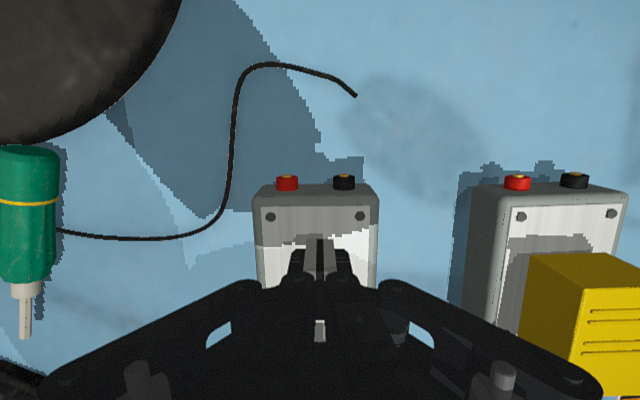

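The finger (zoomed side picture, about 320,280) sits just in front of the toggle (295,280), so I push it over in small steps.

```bash
python3 -m pendant '[[0,0,0.4,0,0],[0,0,0.4,0,0],[0,0,0.4,0,0],[0,0,0.4,0,0],[0,0,0.3,0,0]]'; python3 -m pendant '[[0,0,0.2,0,0],[0,0,0.1,0,0],[0,0,0.1,0,0],[0,0,0,0,0],[0,0,0,0,0]]'; python3 - <<'E'
from h import *
for n in("side",):
  im=read_camera(n);cv2.imwrite(f"pics/{n}10.png",cv2.resize(im[160:240,320:420,::-1],None,fx=6,fy=6,interpolation=2))
E
```

```text
time_s: 11.62
tcp_pos: [0.5181, 0.1349, 0.0663]
orientation: [0.0, 0.707, 0.707, -0.0]
force: [-1.3, -0.3, 1.3]
finger_gap: -0.004
time_s: 12.25
tcp_pos: [0.5218, 0.135, 0.0663]
orientation: [0.0, 0.707, 0.707, -0.0]
force: [-0.7, 0.8, 0.2]
finger_gap: 0.0
```

View pics/side10.png

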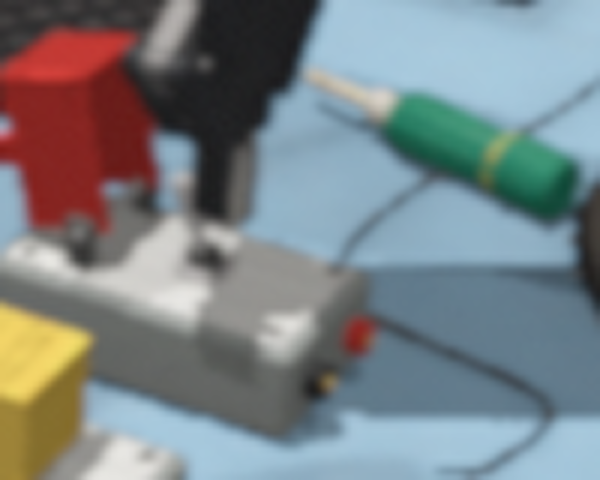

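```bash
python3 -m pendant '[[0,0,0.1,0,0],[0,0,0.1,0,0],[0,0,0,0,0],[0,0,0,0,0],[0,0,0,0,0]]'; python3 -m pendant '[[0,0,0.1,0,0],[0,0,0.1,0,0],[0,0,0,0,0],[0,0,0,0,0],[0,0,0,0,0]]'
```

```text
time_s: 12.92
tcp_pos: [0.523, 0.1349, 0.0661]
orientation: [-0.0, 0.707, 0.707, -0.001]
force: [-6.4, -0.4, 2.4]
finger_gap: 0.002
time_s: 13.55
tcp_pos: [0.5236, 0.1349, 0.0659]
orientation: [-0.001, 0.707, 0.707, -0.002]
force: [-15.6, 0.4, 5.0]
finger_gap: -0.002
```

The force rose to 15 N at x = 0.5236, which matches the toggle's back stop. I back off and look.

```bash
python3 -m pendant '[[0,0,-0.5,0,0],[0,0,-1.5,0,0],[0,0,-2,-2,0],[0,0,-1,-5,0],[0,0,0,-5,0]]'; python3 - <<'E'
from h import *
for n in("side",):
  im=read_camera(n);cv2.imwrite(f"pics/{n}11.png",cv2.resize(im[160:240,320:420,::-1],None,fx=6,fy=6,interpolation=2))
cw=calibration("wrist");im=read_camera("wrist")[:,:,::-1].copy()
def w(a):
    c,s=np.cos(.0106),np.sin(.0106);return [.539+c*a[0]-s*a[1],.133+s*a[0]+c*a[1],a[2]]
for q in proj(cw,[w(a) for a in[(-.022,0,.076),(-.010,0,.048),(.002,0,.076)]]): cv2.circle(im,tuple(int(v) for v in q),3,(0,255,0),1)
cv2.imwrite("pics/w11.png",im)
E
```

```text
time_s: 14.18
tcp_pos: [0.4754, 0.1351, 0.1878]
orientation: [0.0, 0.707, 0.707, -0.0]
force: [1.0, 0.4, 0.7]
finger_gap: -0.002
```

View pics/side11.png

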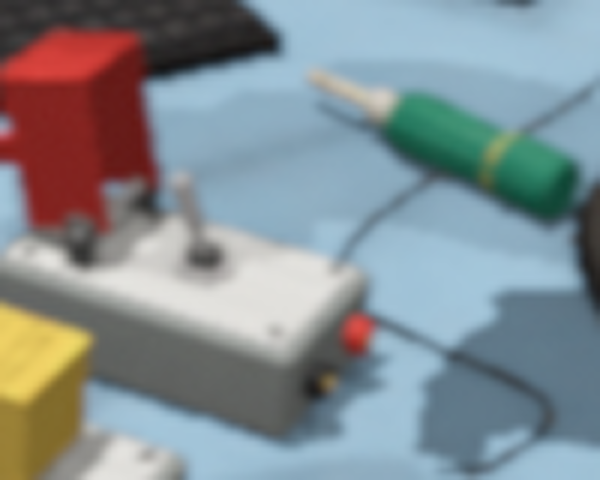

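View pics/w11.png

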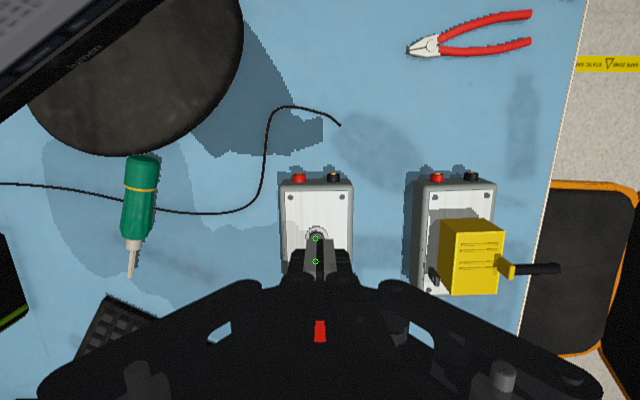

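```bash
python3 - <<'E'
from h import *
cs=calibration("side")
def w(a):
    c,s=np.cos(.0106),np.sin(.0106);return [.539+c*a[0]-s*a[1],.133+s*a[0]+c*a[1],a[2]]
pts=[(-.010,0,.048)]+[(-.01+.03*np.sin(t-.4),0,.048+.03*np.cos(t-.4)) for t in(0,.6,.7,.8)]
print((proj(cs,[w(a) for a in pts])-[320,160]+.5)*6)
E
```

```text
[[202.67993098 256.70520899]
 [234.56260635 202.04812184]
 [193.03020658 185.34130514]
 [186.10906619 185.00691736]
 [179.38200085 185.39722231]]
```

```bash
python3 -m pendant '[[0,-0.5,0,-3,0],[0,-0.6,2.5,0,0],[0,0,5,0,0],[0,0,5,0,0],[0,0,4,0,0]]'; python3 -m pendant '[[0,0,0,2,0],[0,0,0,3,0],[0,0,0,2,0],[0,0,0,0,0],[0,0,0,0,0]]'; python3 - <<'E'
from h import *
for n in("side",):
  im=read_camera(n);cv2.imwrite(f"pics/{n}12.png",cv2.resize(im[100:280,260:480,::-1],None,fx=3,fy=3))
im=read_camera("wrist");cv2.imwrite("pics/w12.png",im[:,:,::-1])
im=read_camera("top");cv2.imwrite("pics/t12.png",cv2.resize(im[120:270,230:400,::-1],None,fx=4,fy=4))
E
```

```text
time_s: 14.9
tcp_pos: [0.6426, 0.1235, 0.2158]
orientation: [0.0, 0.708, 0.707, 0.0]
force: [0.2, 0.2, -0.1]
finger_gap: 0.002
time_s: 15.52
tcp_pos: [0.6412, 0.1239, 0.1471]
orientation: [0.0, 0.707, 0.707, 0.0]
force: [0.4, -0.9, 0.9]
finger_gap: -0.001
```

View pics/side12.png

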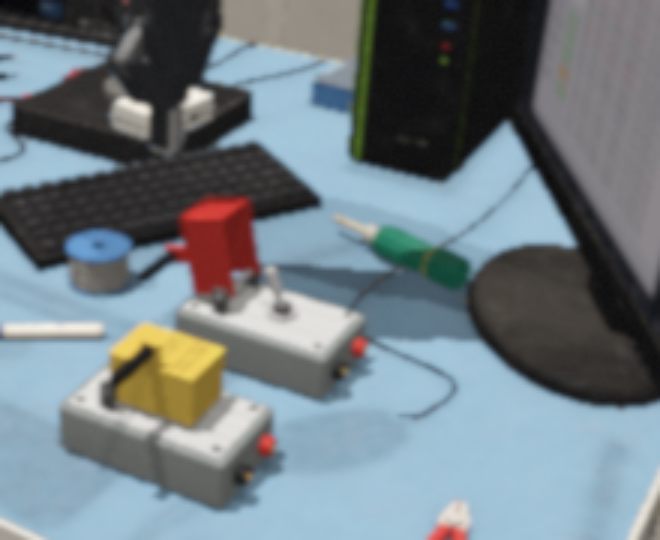

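View pics/w12.png

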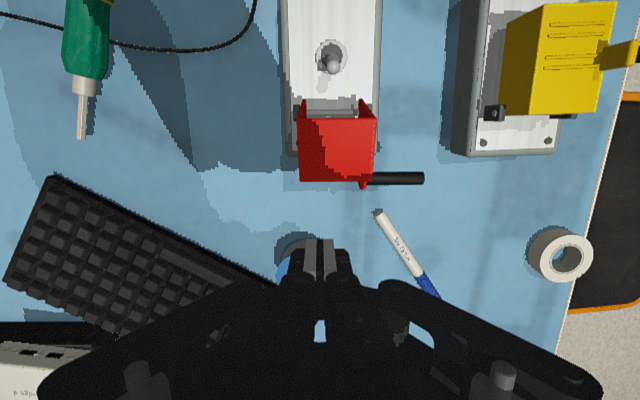

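```bash
python3 -m pendant '[[0,0,0,2,0],[0,0,0,2.5,0],[0,0,-0.5,0,0],[0,0,-0.8,0,0],[0,0,-0.8,0,0]]'; python3 -m pendant '[[0,0,-0.6,0,0],[0,0,-0.6,-0.2,0],[0,0,-0.6,-0.2,0],[0,0,-0.6,-0.2,0],[0,0,0,0,0]]'; python3 - <<'E'
from h import *
for n in("side",):
  im=read_camera(n);cv2.imwrite(f"pics/{n}13.png",cv2.resize(im[100:280,260:480,::-1],None,fx=3,fy=3))
im=read_camera("wrist");cv2.imwrite("pics/w13.png",im[:,:,::-1])
E
```

```text
time_s: 16.3
tcp_pos: [0.6196, 0.124, 0.1025]
orientation: [0.0, 0.707, 0.707, 0.001]
force: [0.2, -0.1, 0.7]
finger_gap: -0.0
time_s: 16.92
tcp_pos: [0.5956, 0.124, 0.1076]
orientation: [0.0, 0.707, 0.707, -0.0]
force: [0.8, -0.5, -0.4]
finger_gap: -0.002
```

View pics/side13.png

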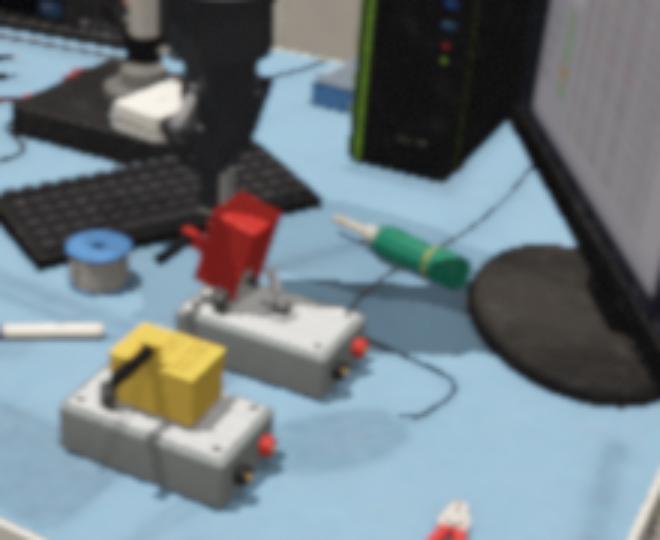

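View pics/w13.png

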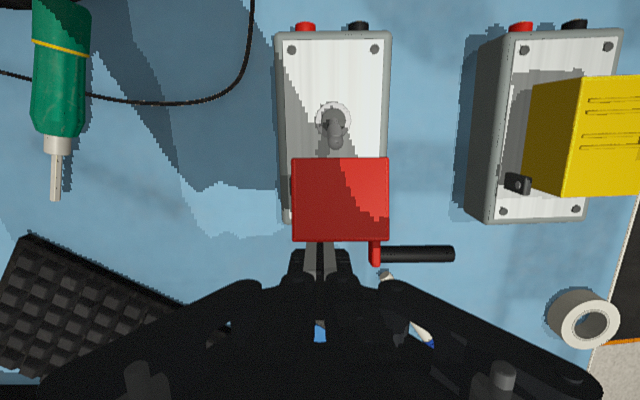

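The guard is tipping forward: the zoomed side picture shows the cover leaning at (240,240). I keep pushing until it drops.

```bash
python3 -m pendant '[[0,0,-0.6,-0.1,0],[0,0,-0.6,-0.1,0],[0,0,-0.6,0,0],[0,0,-0.5,0,0],[0,0,0,0,0]]'; python3 - <<'E'
from h import *
for n in("side",):
  im=read_camera(n);cv2.imwrite(f"pics/{n}14.png",cv2.resize(im[100:280,260:480,::-1],None,fx=3,fy=3))
E
```

```text
time_s: 17.65
tcp_pos: [0.5726, 0.124, 0.1094]
orientation: [0.0, 0.707, 0.707, -0.0]
force: [-0.0, 0.6, -0.9]
finger_gap: 0.002
```

View pics/side14.png

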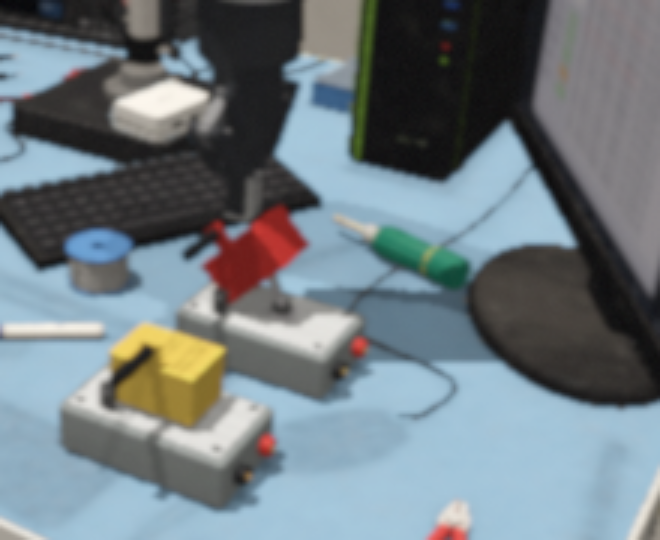

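```bash
python3 -m pendant '[[0,0,-0.6,0,0],[0,0,-0.4,0,0],[0,0,0,0,0],[0,0,0,0,0],[0,0,0,0,0]]'; python3 - <<'E'
from h import *
for n in("side",):
  im=read_camera(n);cv2.imwrite(f"pics/{n}15.png",cv2.resize(im[100:280,260:480,::-1],None,fx=3,fy=3))
E
```

```text
time_s: 18.32
tcp_pos: [0.5629, 0.1239, 0.1093]
orientation: [0.0, 0.707, 0.707, -0.0]
force: [0.1, 0.1, 1.1]
finger_gap: 0.001
```

View pics/side15.png

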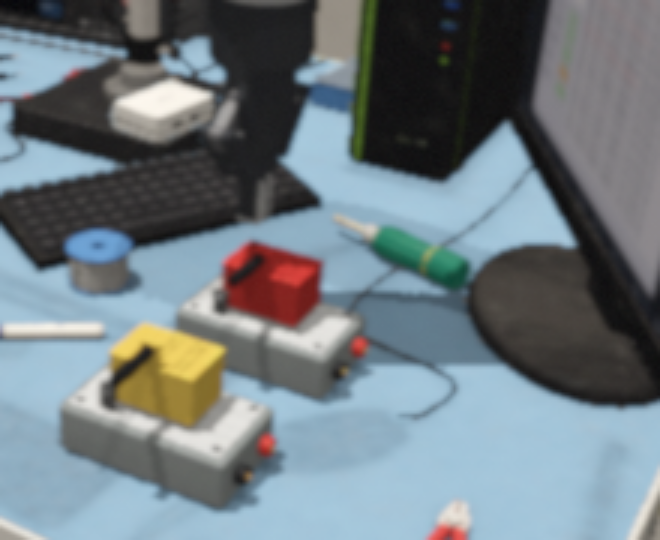

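Guard has dropped shut. I rise straight up and check.

```bash
python3 -m pendant '[[0,0,0,-2,0],[0,0,0,-4,0],[0,0,0,-4,0],[0,0,0,-2,0],[0,0,0,0,0]]'; python3 - <<'E'
from h import *
im=read_camera("side");cv2.imwrite("pics/s16.png",cv2.resize(im[160:280,260:420,::-1],None,fx=5,fy=5,interpolation=2))
im=read_camera("wrist");cv2.imwrite("pics/w16.png",im[:,:,::-1])
for l in("reel","tape","marker","red_box_guard","yellow_box_guard"):print(l,[np.round(a["centre"],1) for a in recognise("side",l)[:1]])
a=cv2.imread("pics/sidez.png").astype(int);b=cv2.imread("pics/s16.png").astype(int);d=abs(a-b).max(2)
print("guard region diff",d[90:260,360:560].mean(),d[90:260,360:560].max())
E
```

```text
time_s: 19.0
tcp_pos: [0.5633, 0.124, 0.2304]
orientation: [0.001, 0.707, 0.707, 0.001]
force: [0.9, -0.8, -0.8]
finger_gap: -0.003
reel [array([292.2, 184.6])]
tape []
marker [array([267.3, 208.6])]
red_box_guard []
yellow_box_guard [array([318.1, 224.2])]
guard region diff 9.783794117647059 78
```

View pics/s16.png

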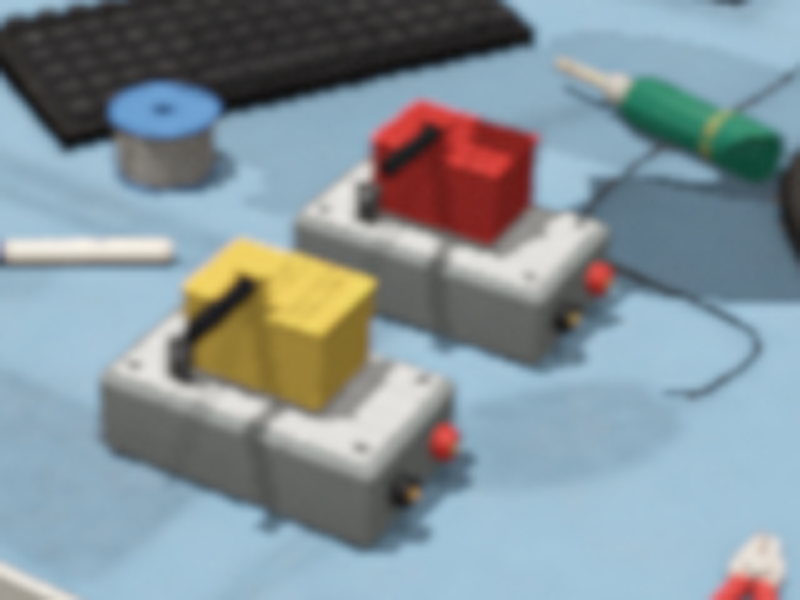

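The peg (388,167) and the cover corners (493,240) are back where they were at the start, and nothing else has moved. I'm handing in.

```bash
python3 -c "
from plant import job_done
print(job_done())"
```

```text
the job is handed in; nothing more can be done
None
```

The red box is switched on and its guard is shut again. I handed the job in at about 19 s of the 54 s allowed; the hand-in gives no verdict.

- **Opening the guard:** I pushed the peg back with the shut fingers until the guard fell open and stayed, at about 1 N in the readings.
- **Toggle:** I pushed it back until the force rose to about 15 N, which I took as the back stop. Afterwards, the toggle tip in the side picture matched about 0.76–0.8 rad.
- **Closing the guard:** I pushed the cover's rear edge forward from behind until it dropped shut, then lifted the arm clear to 0.23 m.

**Last checks:** In the final side picture, the red guard's peg and corners are at their starting pixels, and the yellow box, reel and marker have not visibly moved.
- **Network misses:** The recogniser did not find the tape or the red guard in that last picture. The tape lies outside the part I enlarged, so I did not check it at the end; it last showed unmoved in a wrist picture taken while closing the guard.
- **Image difference:** My before/after comparison of the red guard area was not zero. I put that down to the arm's shadow on the cover.
- **Toggle under the guard:** It can't be seen with the guard shut, so its final angle was not checked again.

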